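# Shut the hot-water tap and swing its spout over the mug

## Task

At the hot-water tower on the breakfast counter, first shut the valve: push one spoke of its three-spoke handle clockwise (seen from above) with a fingertip until it stops. Then, with the valve shut, push the swivelling spout round sideways until its outlet is over the middle of the mug (the one vessel with a handle) and leave it there. Nothing is to be picked up: the mug and everything else on the counter stay standing where they are.

Things in the scene. Friction and masses are not known exactly. Their poses are not given: they have to be found in the camera images.
- valve (a joint): turn of the valve's handle about the vertical, rad: 0 = fully shut (hard stop; spoke0 then points to the tower's front), grows anticlockwise from above, up to 1.8 = open. Starts 0.9 to 1.5. It has friction (about 0.09 N m) and stays where it is left.
- valve_hub (a point): centre of the valve's handle, on its vertical axis, 100 mm above the counter, at mid-height of the spokes. The hub is 32 mm wide, its top 17 mm above this point; under it a post 34 mm wide. Its axis is 210 mm from the spout's axis, on the tower's left (+y).
- spoke0 (a point): centre of the black ball (18 mm) at the end of spoke 0: round level steel bar 12 mm thick from the hub to here, 65 mm from the axis; the three spokes stand 120 degrees apart, 65 mm above the plinth
- spoke1 (a point): centre of the black ball (18 mm) at the end of spoke 1: round level steel bar 12 mm thick from the hub to here, 65 mm from the axis; the three spokes stand 120 degrees apart, 65 mm above the plinth
- spoke2 (a point): centre of the black ball (18 mm) at the end of spoke 2: round level steel bar 12 mm thick from the hub to here, 65 mm from the axis; the three spokes stand 120 degrees apart, 65 mm above the plinth
- spout (a joint): turn of the spout about the vertical, rad: 0 = it points straight to the tower's front (-x of tower), grows anticlockwise from above; stops at -0.75 and 2.25. Starts 0.1 to 0.4, between vessels. It has friction (about 0.18 N m) and stays where it is left.
- spout_pivot (a point): on the spout's vertical swivel axis, 168 mm above the counter, at the height of the level tube's centre line. The collar round it is 46 mm wide and ends 30 mm above this point.
- outlet (a point): centre of the opening at the lower side of the spout's end, 136 mm above the counter, 170 mm from the swivel axis. The spout is a level steel tube 18 mm thick, straight from the collar to 156 mm from the axis, then bent down.
- tower: fixed steel plinth, 110 mm (x) by 340 mm (y), 35 mm tall, carrying the spout's column and the valve; origin on the counter; front is -x. The column's axis is at y = -70 mm, the valve's at y = +140 mm in its frame.
- mug: white ceramic mug with a side handle at its +y, 84 mm across the rim, 95 mm tall; origin at the centre of its foot, z up. It stands in one of three places (shuffled with the tumbler and the bowl) about 170 mm from the swivel axis, at spout values of about -0.45, 1.0 or 1.9.
- tumbler: plain white ceramic cup without a handle, 80 mm across the rim, 110 mm tall; origin at the centre of its foot, z up
- bowl: low white bowl, 100 mm across the rim, 55 mm tall; origin at the centre of its foot, z up
- jam_jar: bystander: closed jar with steel lid, 64 mm wide, 85 mm tall; origin under its centre
- syrup: bystander: bottle with black cap, 60 mm wide, 170 mm tall; origin under its centre
- spoon: bystander: steel spoon lying flat; origin under it
- saucer: bystander: white plate 150 mm across, 18 mm tall; origin under its centre
- sugar_pot: bystander: small open white pot without a handle, 72 mm across, 50 mm tall; origin under its centre
Not all that is in view belongs to the job. Leave any blue or yellow look-alike of the mug alone. What is shaped like the bowl but orange or yellow is not meant.

How it is judged:
By the outcome, as a careful person would: the job done as asked, in the order asked, and still so for the second after the job is handed in, with the robot touching nothing.
It also fails if it takes over 61 s, if anything falls off the work surface, if the arm or the gripper's body presses on something with over 40 N, if the wrist force passes 120 N, or if a joint passes its speed limit or range.

## Robot

A 7-joint arm with a two-finger parallel gripper is mounted at the origin on the work surface. World frame = base frame: x ahead of the robot, y to its left, z up, the work surface at z = 0. Lengths are in m, angles in rad, forces in N, time in s.
With the tool pointing down it reaches from about 0.425 to 0.875 m from the base axis. Payload 4.7 kg.
Tool frame: the origin (TCP) lies between the finger pads; the fingertips stand 11 mm ahead of it and the grasp point (between the pads) lies 8 mm behind it; z points along the fingers, y is the direction in which the jaws open and shut (so a half turn about z gives the same grasp; the last joint's range is limited). The gripper opens to 87 mm and grips with 3 to 60 N. Pads are 19 mm wide; open, the fingers measure 117 mm over their backs; the gripper's body (75 mm by 190 mm) begins 51 mm behind the grasp point.
Start: joints at [1.352, 0.321, -0.07, 1.45, 0.023, 1.371, -0.057], TCP at [0.15, -0.632, 0.234] pointing down, gripper open.
Joint ranges: [-2.86, 2.86], [-0.3, 2.09], [-1.38, 1.24], [0.06, 2.45], [-1.56, 4.7], [0.09, 2.05], [-2.69, 2.69]. Speed limits (rad/s): [2.57, 2.57, 3.14, 3.14, 3.14, 3.14, 3.14].

## Interface

Orientations are given as a rotation vector (axis times angle).
In Python, from bench import ctrl gives the robot as it stands.
- The arm moves only by the tool servo_tool, never from a script. Its argument "series" is a list of rows, each an object with "travel": the shift along the tool's x, y, z in m, a list of three; "angular": the turn, a rotation vector about the tool's x, y, z in rad, a list of three. A call has 1 to 5 rows; each row shifts and turns the commanded pose from where the row before left it, along the tool's axes as they then stand; what a row does not reach is not made up. A row lasts 1/10 s, in which the tool goes at most 50 mm and 8.59 degrees, less where a joint would pass 70% of its speed; a pose out of reach is approached as far as the arm can. A call with a gripper value outside its range is refused whole. "claw" is the finger opening in m, from 0 to 0.087, set as the call begins (left out, the last holds). The fingers move at their own pace and stop on an object; "squeeze" is the grip in N (left out, the last holds). Time passes only in rows, so rows that do not move let the fingers close. It gives the time, the measured TCP pose, the force and the opening at its end, in the units of the state.
- ctrl.get_state(): the state, without advancing time (a new reading comes with each control period).
- ctrl.get_image(name): name is "side" or "top" or "wrist"; returns the picture (420x560x3 uint8, red, green, blue); there is no depth.
- ctrl.calibration(name): a dict with "fx", "fy", "cx", "cy" (pixels), "distortion" ([k1, k2, p1, p2, k3] as OpenCV has them; the pictures are not rectified), "rvec" (rotation vector, rad) and "tvec" (3), from world to camera coordinates, as OpenCV has them. Camera axes: x right, y down, z forward; pixel columns grow to the right and rows downward; lengths in m; the calibration is good to about 2 mm. A picture is of the moment at which its call begins: read the wrist's pose just before it. calibration takes no time and is no camera call; for the wrist camera it gives the pose at the moment of the call.
- ctrl.close_job(): hands the job in, once; it reports no verdict.
The state is a dict: "time": time; "joint_positions": joint angles; "qd": joint speeds; "joint_torque": joint torques, N m; "position": TCP position; "tool_rot": TCP orientation; "ft_force": force on the tool from outside, world axes, zero at the start; "torque": the same for the moment, N m; "grip_width": opening from 0.0 (shut) to 1.0 (fully open).
Only numpy, scipy, OpenCV 4.12 (cv2) and the standard library are available. Lean on these libraries where they do the work, as an engineer would, in place of code of your own. Each camera call takes 0.05 s, during which the arm holds its last target.

## Working session

There is one attempt and no reset: what is moved stays moved. The work goes in short steps, Python scripts to look and compute and a tool call to move; the robot and the scene stay as the last step left them, time stands still between calls to the robot, and variables do not carry over. Pictures are saved under pics/ and viewed, and the job is handed in when it is done.

Besides the shell and the picture viewer there is one more tool, called after "Request:" by a JSON object that holds its "method" and its "body". servo_tool: Moves the arm, as the interface text tells. Its arguments: {"type":"object","properties":{"series":{"type":"array","items":{"type":"object","properties":{"travel":{"type":"array","items":{"type":"number"}},"angular":{"type":"array","items":{"type":"number"}}}}},"claw":{"type":"number"},"squeeze":{"type":"number"}},"required":["series"]}

```bash
mkdir -p pics; ls; cat > h.py <<'E'
import numpy as np,cv2
from bench import ctrl
def cal(n):
    c=ctrl.calibration(n);K=np.array([[c['fx'],0,c['cx']],[0,c['fy'],c['cy']],[0,0,1.]])
    return K,np.array(c['distortion'],float),np.array(c['rvec'],float),np.array(c['tvec'],float)
def ray(n,uv,c=None):
    K,d,r,t=c or cal(n);R=cv2.Rodrigues(r)[0]
    p=cv2.undistortPoints(np.array(uv,float).reshape(-1,1,2),K,d).reshape(-1,2)
    return -R.T@t,(R.T@np.c_[p,np.ones(len(p))].T).T
def plane(n,uv,z,c=None):
    o,D=ray(n,uv,c);return o+D*((z-o[2])/D[:,2])[:,None]
def proj(n,P,c=None):
    K,d,r,t=c or cal(n);return cv2.projectPoints(np.array(P,float).reshape(-1,1,3),r,t,K,d)[0].reshape(-1,2)
def snap(n,f):
    im=ctrl.get_image(n);cv2.imwrite(f'pics/{f}.png',im[:,:,::-1]);return im
E
python3 - <<'E'
from h import *
print(ctrl.get_state())
for n in('side','top','wrist'):
    snap(n,n+'0');c=cal(n);R=cv2.Rodrigues(c[2])[0];print(n,c[0][0,0],-R.T@c[3],R[2])
E
```

```text
pics
{'time': 0.0, 'joint_positions': array([ 1.35212227,  0.32182718, -0.07006892,  1.45166498,  0.02263546,
        1.37079953, -0.05691817]), 'qd': array([-0.00201232, -0.00094491, -0.00029175,  0.00108818, -0.00072844,
       -0.00119823, -0.00070326]), 'joint_torque': array([-5.73328562e-04, -4.91291463e+01, -4.04273076e-01, -3.12535286e+01,
       -6.39813929e-02,  4.36455267e-02,  1.65322999e-04]), 'position': array([ 0.14974908, -0.63197112,  0.2324637 ]), 'tool_rot': array([-3.11847195e+00, -3.64604162e-01,  5.62603374e-04]), 'ft_force': array([-0.04484693, -0.88897084, -0.36097451]), 'torque': array([-0.0191848 , -0.025516  ,  0.01782533]), 'grip_width': 1.006245729579933}
side 458.45247118792133 [-0.02321101  0.83412884  0.96611645] [ 0.40592153 -0.63098762 -0.66112202]
top 389.3910900618336 [0.42859078 0.01739146 1.14707448] [ 0.06647749 -0.02256713 -0.99753269]
wrist 289.41118970592095 [ 0.22014413 -0.61543322  0.38347237] [-0.25756811 -0.05876357 -0.96447162]
```

View pics/top0.png

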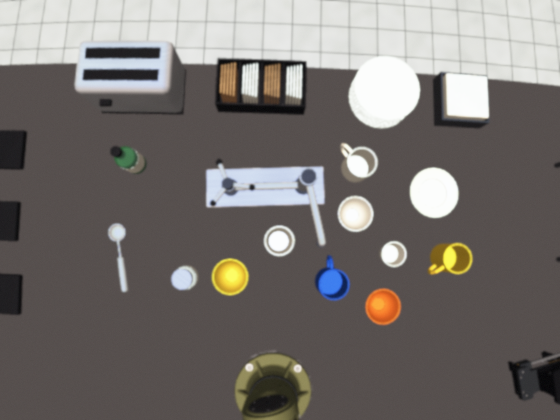

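View pics/side0.png

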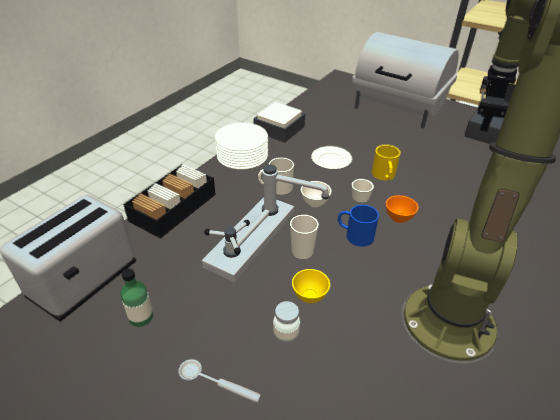

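View pics/wrist0.png

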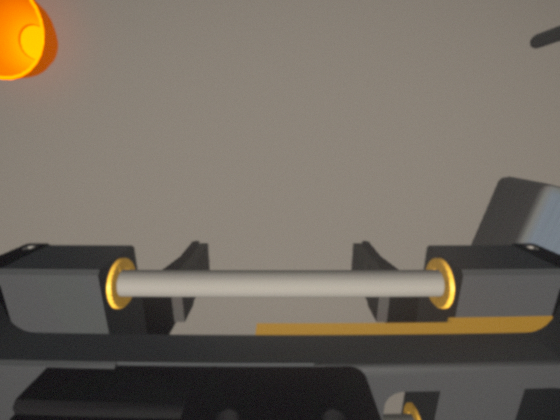

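Top view: the tower is at (207..325, 167..207). The valve hub is near (228,185), the spout collar near (308,177) and the outlet near (321,242).

Possible mugs:
- White vessel with a handle at (362,165): this is the mug.
- Tumbler at (279,241), no handle.
- Bowl at (355,213).
- Sugar pot at (393,254).
- Blue mug at (333,284) and yellow mug at (457,258): look-alikes to leave alone.

I'll check the choice in close crops.

```bash
python3 - <<'E'
import cv2
a=cv2.imread('pics/top0.png');c=cv2.resize(a[130:270,195:395],None,fx=4,fy=4,interpolation=cv2.INTER_CUBIC);cv2.imwrite('pics/ctop.png',c)
a=cv2.imread('pics/side0.png');c=cv2.resize(a[145:285,190:390],None,fx=4,fy=4,interpolation=cv2.INTER_CUBIC);cv2.imwrite('pics/cside.png',c)
E
```

```text
(no output)
```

View pics/ctop.png

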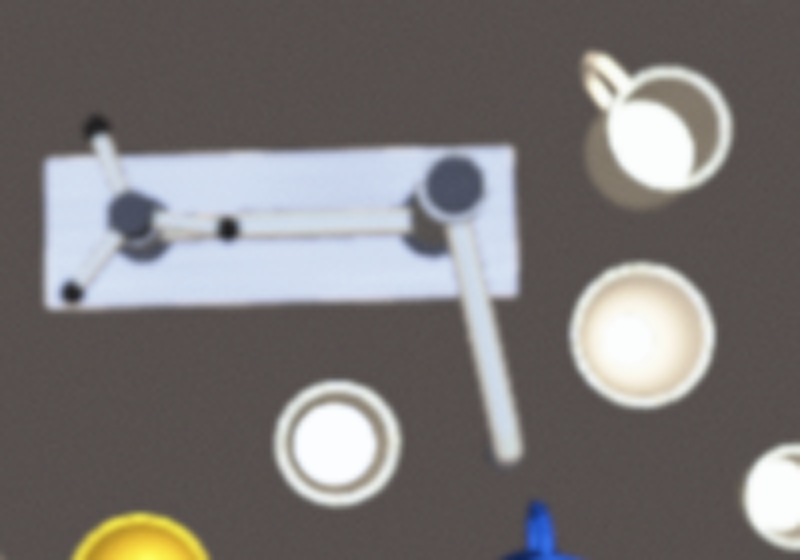

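View pics/cside.png

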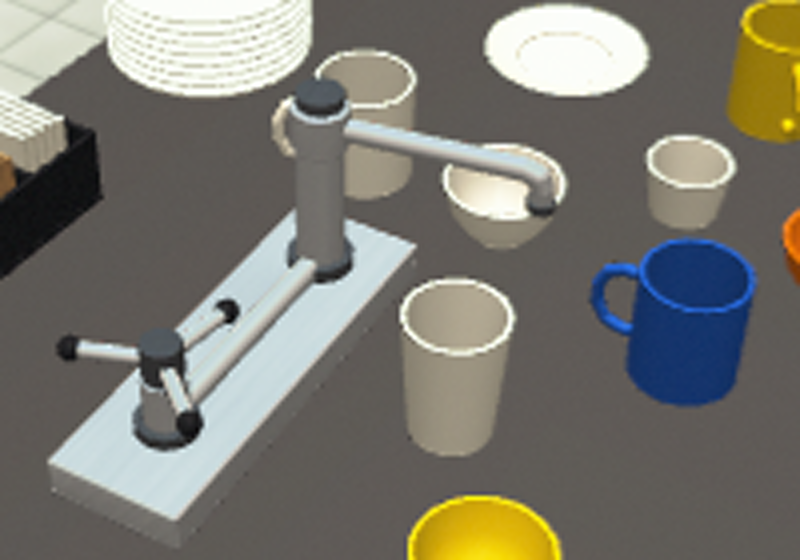

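The white vessel with a handle, at crop (670,128), is the mug. Next I'll measure the points.

```bash
cat > m.py <<'E'
from h import *
f=lambda u,v:((u+.5)/4-.5+195,(v+.5)/4-.5+130)
P=lambda u,v,z:plane('top',[f(u,v)],z)[0]
balls=[P(97,125,.1),P(228,229,.1),P(71,292,.1)]
hub=P(130,216,.117);piv=P(455,184,.198);mug=P(670,128,.095);end=P(507,452,.172);bowl=P(643,336,.055);tum=P(338,443,.11)
cor=[P(*c,.035) for c in[(45,158),(515,146),(519,297),(46,310)]]
if __name__=='__main__':
    np.set_printoptions(precision=4,suppress=True)
    print('balls',np.array(balls));bc=np.mean(balls,0);print('ballc',bc,'hub',hub)
    for b in balls:print(np.linalg.norm((b-bc)[:2]),np.linalg.norm((b-hub)[:2]))
    print('piv',piv,'mug',mug,'bowl',bowl,'tum',tum,'end',end)
    cor=np.array(cor);print('cor',cor,np.linalg.norm(np.diff(cor,axis=0),axis=1))
    c=cor.mean(0);ey=(cor[0]-cor[1]+cor[3]-cor[2])[:2];ey/=np.linalg.norm(ey);ex=np.array([ey[1],-ey[0]])
    print('c',c,'ey',ey,'ex',ex,'piv from plinth',c[:2]-.07*ey,'hub',c[:2]+.14*ey,'dist',np.linalg.norm((hub-piv)[:2]))
    ang=lambda d:np.arctan2(-d@ey*1,-d@ex)  # ccw from -ex: dir at a = -cos a ex - sin a ey
    hp=c[:2]+.14*ey;pp=c[:2]-.07*ey
    for n,q,o in[('b0',balls[0],bc[:2]),('b1',balls[1],bc[:2]),('b2',balls[2],bc[:2]),('end',end,piv[:2]),('mug',mug,piv[:2]),('mugpp',mug,pp),('endpp',end,pp),('bowl',bowl,pp),('tum',tum,pp)]:
        print(n,ang(q[:2]-o),np.linalg.norm(q[:2]-o))
E
python3 m.py
python3 - <<'E'
from m import *
print(proj('side',[hub,piv,mug,end]+balls))
im=cv2.imread('pics/side0.png')
for p in proj('side',[hub,piv,mug,end]+balls):cv2.circle(im,tuple(int(x) for x in p.round()),1,(0,0,255),-1)
cv2.imwrite('pics/cs2.png',cv2.resize(im[145:285,190:390],None,fx=4,fy=4))
E
```

```text
balls [[0.6484 0.1641 0.1   ]
 [0.5796 0.0725 0.1   ]
 [0.5336 0.177  0.1   ]]
ballc [0.5872 0.1378 0.1   ] hub [0.5839 0.1371 0.117 ]
0.06657996944226771 0.06986568026900723
0.06582163919530021 0.06482002867253829
0.06634580448403352 0.0641705309417447
piv [ 0.5979 -0.0716  0.198 ] mug [ 0.6607 -0.2297  0.095 ] bowl [ 0.5191 -0.2213  0.055 ] tum [ 0.4371 -0.0058  0.11  ] end [ 0.4339 -0.1106  0.172 ]
cor [[ 0.6368  0.2098  0.035 ]
 [ 0.6564 -0.13    0.035 ]
 [ 0.5463 -0.135   0.035 ]
 [ 0.5267  0.2043  0.035 ]] [0.3404 0.1102 0.3398]
c [0.5915 0.0373 0.035 ] ey [-0.0576  0.9983] ex [0.9983 0.0576] piv from plinth [ 0.5956 -0.0326] hub [0.5835 0.177 ] dist 0.20921077589261514
b0 -2.7938690424234056 0.06657996944226771
b1 1.397394581260916 0.06582163919530021
b2 -0.6883455042463946 0.06634580448403352
end 0.17594546452864235 0.168618568055338
mug 1.8915450963477276 0.17014907164915144
mugpp 1.8325257817954708 0.20761583716229431
endpp 0.39195139245330807 0.1795550530545079
bowl 1.1283230146004062 0.203562801872325
tum -0.2249904235926539 0.16072589616994035
[[231.29204921 229.55373884]
 [270.33797863 166.82212014]
 [281.64042128 163.58125685]
 [325.64298734 186.63049171]
 [207.1221846  230.65182312]
 [246.99791381 221.70779518]
 [237.39838466 250.00010038]]
```

View pics/cs2.png

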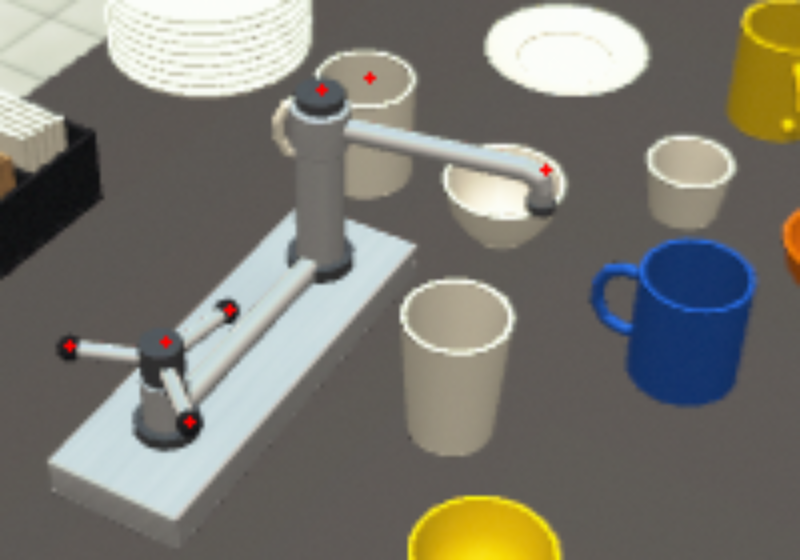

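Measurements agree with each other and with the side view:
- **Valve:** about 1.40 rad, so spoke 0 points at the column.
- **Spout:** about 0.18 rad.
- **Mug:** at spout angle 1.89 rad, 170 mm from the pivot.
- **Hub to pivot:** 209 mm.

I'll push spoke 2, on the free left side, with the fingers closed.

```bash
cat > g.py <<'E'
from h import *
from scipy.spatial.transform import Rotation as Ro
np.set_printoptions(precision=4,suppress=True)
hub=np.array([.586,.1375]);piv=np.array([.5979,-.0716]);ey=np.array([-.0576,.9983]);ex=np.array([.9983,.0576])
s=lambda a:-np.cos(a)*ex-np.sin(a)*ey
cw=lambda a:-np.sin(a)*ex+np.cos(a)*ey
def st():
    q=ctrl.get_state();print('t',q['time'],'p',q['position'],'F',q['ft_force'],'j',q['joint_positions'],'w',q['grip_width']);return q
def way(pts,q=None):
    q=q or ctrl.get_state();R=Ro.from_rotvec(q['tool_rot']).as_matrix();p=q['position']
    for w in pts:
        d=R.T@(np.array(w)-p);n=np.linalg.norm(d);print('to',np.round(w,4),'d',d.round(4),'len',n.round(3));p=np.array(w)
E
python3 - <<'E'
from g import *
q=st();print(Ro.from_rotvec(q['tool_rot']).as_matrix())
a=-.69;p=hub+.05*s(a)-.035*cw(a)
way([(.42,-.38,.24),(p[0],p[1],.24),(p[0],p[1],.091)])
E
```

```text
t 0.15 p [ 0.1498 -0.6321  0.2327] F [-0.2067  0.1242  0.154 ] j [ 1.3521  0.3217 -0.0701  1.4514  0.0226  1.3708 -0.0569] w 1.0001063641135663
[[ 0.973   0.2308 -0.0005]
 [ 0.2308 -0.973   0.0014]
 [-0.0001 -0.0015 -1.    ]]
to [ 0.42 -0.38  0.24] d [ 0.3211 -0.1829 -0.0071] len 0.37
to [0.525  0.1388 0.24  ] d [ 0.2219 -0.4806  0.0007] len 0.529
to [0.525  0.1388 0.091 ] d [0.     0.0002 0.149 ] len 0.149
```

Request:
{"method": "servo_tool", "body": {"series": [{"travel": [0.04, -0.023, -0.002]}, {"travel": [0.04, -0.023, -0.002]}, {"travel": [0.04, -0.023, -0.001]}, {"travel": [0.04, -0.023, -0.001]}, {"travel": [0.04, -0.023, -0.001]}], "claw": 0, "squeeze": 20}}

```text
$.series[0]: bad value
```

Request:
{"method": "servo_tool", "body": {"series": [{"travel": [0.04, -0.023, 0]}, {"travel": [0.04, -0.023, 0]}, {"travel": [0.04, -0.023, 0]}, {"travel": [0.018, -0.04, 0]}, {"travel": [0.018, -0.04, 0]}]}}

```text
$.series[0]: bad value
```

Request:
{"method": "servo_tool", "body": {"series": [{"travel": [0.018, -0.04, 0]}, {"travel": [0.018, -0.04, 0]}, {"travel": [0.018, -0.04, 0]}, {"travel": [0.018, -0.04, 0]}, {"travel": [0.018, -0.04, 0]}]}}

```text
$.series[0]: bad value
```

Request:
{"method": "servo_tool", "body": {"series": [{"travel": [0.018, -0.04, 0]}, {"travel": [0.018, -0.04, 0]}, {"travel": [0.018, -0.04, 0]}, {"travel": [0, 0, 0]}]}}

```text
$.series[0]: bad value
```

```bash
python3 - <<'E'
from g import *
st();a=-.69;p=hub+.05*s(a)-.035*cw(a)
way([(p[0],p[1],.24),(p[0],p[1],.091)])
E
```

```text
t 0.15 p [ 0.1498 -0.6321  0.2327] F [-0.2067  0.1242  0.154 ] j [ 1.3521  0.3217 -0.0701  1.4514  0.0226  1.3708 -0.0569] w 1.0001063641135663
to [0.525  0.1388 0.24  ] d [ 0.5429 -0.6635 -0.0064] len 0.857
to [0.525  0.1388 0.091 ] d [0.     0.0002 0.149 ] len 0.149
```

Both `travel` and `angular` must be in each row, so I'll add them.

Request:
{"method": "servo_tool", "body": {"series": [{"travel": [0.04, -0.023, -0.002], "angular": [0, 0, 0]}, {"travel": [0.04, -0.023, -0.002], "angular": [0, 0, 0]}, {"travel": [0.04, -0.023, -0.001], "angular": [0, 0, 0]}, {"travel": [0.04, -0.023, -0.001], "angular": [0, 0, 0]}, {"travel": [0.04, -0.023, -0.001], "angular": [0, 0, 0]}], "claw": 0, "squeeze": 20}}

```text
time: 0.65
position: [0.319, -0.4729, 0.2404]
tool_rot: [-3.12, -0.365, 0.0]
ft_force: [0.2, -0.6, -0.3]
grip_width: 0.631
```

Request:
{"method": "servo_tool", "body": {"series": [{"travel": [0.04, -0.023, 0], "angular": [0, 0, 0]}, {"travel": [0.04, -0.023, 0], "angular": [0, 0, 0]}, {"travel": [0.04, -0.023, 0], "angular": [0, 0, 0]}, {"travel": [0.018, -0.04, 0], "angular": [0, 0, 0]}, {"travel": [0.018, -0.04, 0], "angular": [0, 0, 0]}]}}

```text
time: 1.15
position: [0.4361, -0.2914, 0.24]
tool_rot: [-3.119, -0.366, 0.001]
ft_force: [0.3, 0.8, -0.7]
grip_width: 0.174
```

Request:
{"method": "servo_tool", "body": {"series": [{"travel": [0.018, -0.04, 0], "angular": [0, 0, 0]}, {"travel": [0.018, -0.04, 0], "angular": [0, 0, 0]}, {"travel": [0.018, -0.04, 0], "angular": [0, 0, 0]}, {"travel": [0.018, -0.04, 0], "angular": [0, 0, 0]}, {"travel": [0.018, -0.04, 0], "angular": [0, 0, 0]}]}}

```text
time: 1.65
position: [0.4767, -0.0764, 0.2405]
tool_rot: [3.12, 0.365, -0.0]
ft_force: [1.3, -0.1, -0.4]
grip_width: 0.005
```

```bash
python3 - <<'E'
from g import *
st();a=-.69;p=hub+.05*s(a)-.035*cw(a)
way([(p[0],p[1],.24),(p[0],p[1],.091)])
E
```

```text
t 1.65 p [ 0.4767 -0.0764  0.2405] F [ 1.3008 -0.1274 -0.4062] j [ 0.6926 -0.021  -0.5758  1.8229 -0.0112  1.3363 -1.2187] w 0.005492196263543727
to [0.525  0.1388 0.24  ] d [ 0.0966 -0.1983  0.0003] len 0.221
to [0.525  0.1388 0.091 ] d [ 0.     -0.0001  0.149 ] len 0.149
```

Request:
{"method": "servo_tool", "body": {"series": [{"travel": [0.02, -0.04, 0], "angular": [0, 0, 0]}, {"travel": [0.02, -0.04, 0], "angular": [0, 0, 0]}, {"travel": [0.02, -0.04, 0], "angular": [0, 0, 0]}, {"travel": [0.02, -0.04, 0], "angular": [0, 0, 0]}, {"travel": [0.017, -0.038, 0], "angular": [0, 0, 0]}]}}

```text
time: 2.15
position: [0.5257, 0.1388, 0.2405]
tool_rot: [3.12, 0.365, 0.001]
ft_force: [0.7, -0.4, 0.6]
grip_width: 0.004
```

```bash
python3 - <<'E'
from g import *
st();a=-.69;p=hub+.05*s(a)-.035*cw(a)
way([(p[0],p[1],.24),(p[0],p[1],.091)])
snap('top','top1');snap('side','side1')
E
```

```text
t 2.15 p [0.5257 0.1388 0.2405] F [ 0.7278 -0.3648  0.627 ] j [ 0.4187  0.1545 -0.7945  1.6842  0.113   1.3497 -1.7327] w 0.0036105834090447205
to [0.525  0.1388 0.24  ] d [-0.0006 -0.0002  0.0005] len 0.001
to [0.525  0.1388 0.091 ] d [-0.    -0.     0.149] len 0.149
```

View pics/side1.png

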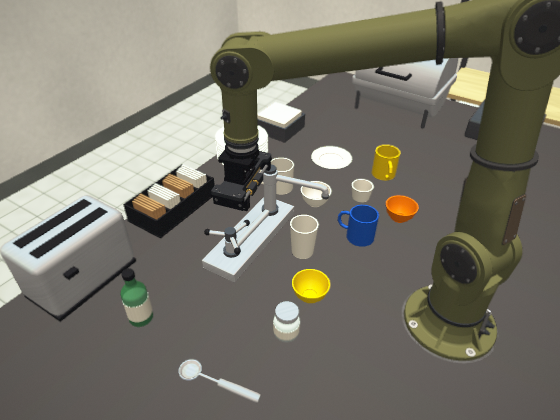

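View pics/top1.png

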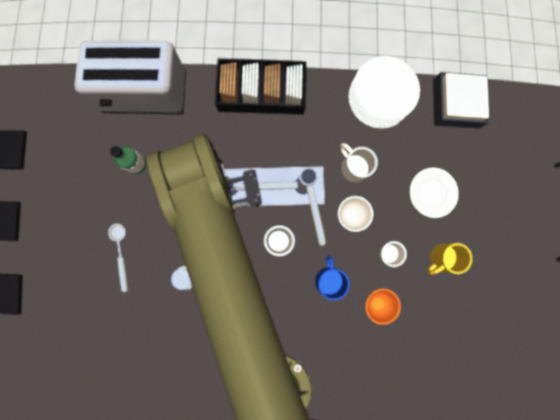

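The tool is above the start point, and the side view shows the gripper clear of the column. I'll go down beside spoke 2.

Request:
{"method": "servo_tool", "body": {"series": [{"travel": [0, 0, 0.035], "angular": [0, 0, 0]}, {"travel": [0, 0, 0.035], "angular": [0, 0, 0]}, {"travel": [0, 0, 0.035], "angular": [0, 0, 0]}, {"travel": [0, 0, 0.025], "angular": [0, 0, 0]}, {"travel": [0, 0, 0.018], "angular": [0, 0, 0]}]}}

```text
time: 2.75
position: [0.5242, 0.1356, 0.0901]
tool_rot: [3.12, 0.364, -0.005]
ft_force: [0.2, -0.1, 0.9]
grip_width: 0.001
```

```bash
python3 - <<'E'
from g import *
q=st();snap('side','side2')
r=.05
W=[]
for a in np.linspace(-.69,-2.09,8):
    p=hub+r*s(a)-.022*cw(a);W.append((p[0],p[1],.091))
way(W,q)
E
```

```text
t 2.75 p [0.5242 0.1356 0.0901] F [ 0.212  -0.1175  0.9201] j [ 0.3685  0.3004 -0.763   1.8632  0.2347  1.0732 -1.8247] w 0.000904481512547239
to [0.5327 0.1493 0.091 ] d [ 0.0114 -0.0114 -0.0009] len 0.016
to [0.5361 0.1597 0.091 ] d [ 0.0057 -0.0093 -0.    ] len 0.011
to [0.5415 0.1691 0.091 ] d [ 0.0074 -0.008  -0.    ] len 0.011
to [0.5486 0.1774 0.091 ] d [ 0.0089 -0.0063 -0.    ] len 0.011
to [0.5573 0.184  0.091 ] d [ 0.01   -0.0045 -0.    ] len 0.011
to [0.5671 0.1888 0.091 ] d [ 0.0106 -0.0024 -0.    ] len 0.011
to [0.5777 0.1915 0.091 ] d [ 0.0109 -0.0002 -0.    ] len 0.011
to [0.5886 0.1921 0.091 ] d [ 0.0107  0.0019 -0.    ] len 0.011
```

View pics/side2.png

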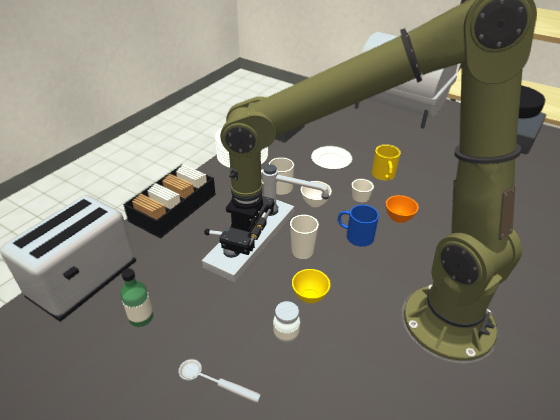

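Request:
{"method": "servo_tool", "body": {"series": [{"travel": [0.006, -0.006, 0], "angular": [0, 0, 0]}, {"travel": [0.006, -0.006, 0], "angular": [0, 0, 0]}, {"travel": [0.006, -0.009, 0], "angular": [0, 0, 0]}, {"travel": [0.007, -0.008, 0], "angular": [0, 0, 0]}]}}

```text
time: 3.2
position: [0.544, 0.1712, 0.0934]
tool_rot: [3.119, 0.364, 0.001]
ft_force: [-1.5, -3.0, 0.9]
grip_width: 0.007
```

Request:
{"method": "servo_tool", "body": {"series": [{"travel": [0.005, -0.003, 0], "angular": [0, 0, 0]}, {"travel": [0.005, -0.003, 0], "angular": [0, 0, 0]}, {"travel": [0.005, -0.002, 0], "angular": [0, 0, 0]}, {"travel": [0.005, -0.002, 0], "angular": [0, 0, 0]}]}}

```text
time: 3.6
position: [0.5605, 0.1851, 0.0924]
tool_rot: [3.12, 0.364, -0.001]
ft_force: [-2.0, -1.8, 0.7]
grip_width: 0.006
```

```bash
python3 - <<'E'
from g import *
q=st();snap('side','side3');snap('top','top3');snap('wrist','wrist3')
W=[]
for a in np.linspace(-.69,-2.09,8)[4:]:
    p=hub+.05*s(a)-.022*cw(a);W.append((p[0],p[1],.091))
way(W,q)
E
```

```text
t 3.6 p [0.5605 0.1851 0.0924] F [-2.0191 -1.8148  0.668 ] j [ 0.2556  0.4037 -0.7505  1.7446  0.3035  1.1139 -1.9292] w 0.006466726228361041
to [0.5573 0.184  0.091 ] d [-0.0034  0.0004  0.0014] len 0.004
to [0.5671 0.1888 0.091 ] d [ 0.0106 -0.0024 -0.    ] len 0.011
to [0.5777 0.1915 0.091 ] d [ 0.0109 -0.0002 -0.    ] len 0.011
to [0.5886 0.1921 0.091 ] d [ 0.0107  0.0019 -0.    ] len 0.011
```

View pics/side3.png

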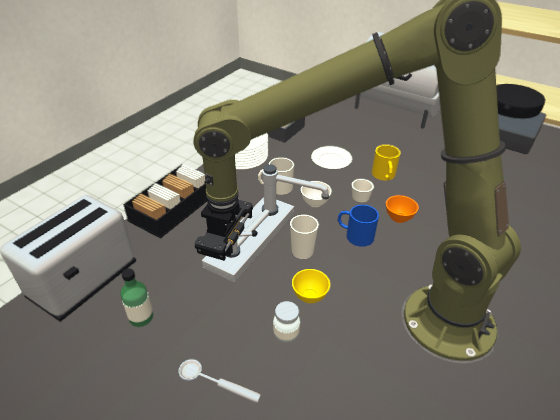

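View pics/wrist3.png

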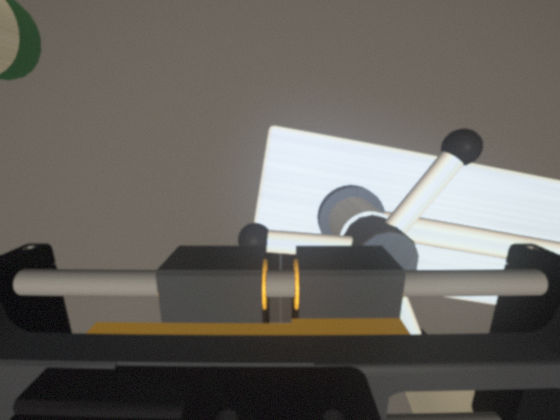

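The wrist view shows spoke 2's ball at (253,238), right ahead of the closed fingers and moving at about 2.7 N. I'll keep going along the arc.

Request:
{"method": "servo_tool", "body": {"series": [{"travel": [0.004, -0.001, 0.0004], "angular": [0, 0, 0]}, {"travel": [0.005, -0.001, 0.0004], "angular": [0, 0, 0]}, {"travel": [0.005, 0, 0.0004], "angular": [0, 0, 0]}, {"travel": [0.005, 0, 0], "angular": [0, 0, 0]}]}}

```text
time: 4.15
position: [0.5785, 0.1917, 0.0911]
tool_rot: [3.12, 0.365, -0.001]
ft_force: [-2.3, -1.1, 0.2]
grip_width: 0.007
```

Request:
{"method": "servo_tool", "body": {"series": [{"travel": [0.004, 0.0005, 0], "angular": [0, 0, 0]}, {"travel": [0.003, 0.0005, 0], "angular": [0, 0, 0]}, {"travel": [0.002, 0.0005, 0], "angular": [0, 0, 0]}]}}

```text
time: 4.45
position: [0.5877, 0.1924, 0.0912]
tool_rot: [-3.12, -0.365, 0.0]
ft_force: [-2.1, -0.4, 0.7]
grip_width: 0.005
```

```bash
python3 - <<'E'
from g import *
q=st();snap('wrist','wrist4')
a=-2.09;p=hub+.05*s(a)-.017*cw(a);way([(p[0],p[1],.091)],q)
print(proj('wrist',[[*(hub+.065*s(k)),.1] for k in(0,2.094,-2.094)]))
E
```

```text
t 4.45 p [0.5877 0.1924 0.0912] F [-2.1476 -0.4368  0.7193] j [ 0.2234  0.4608 -0.733   1.6751  0.334   1.1353 -1.9385] w 0.0046215705746874
to [0.593  0.1898 0.091 ] d [0.0046 0.0038 0.0002] len 0.006
[[347.8808 388.4545]
 [491.6047 259.8085]
 [286.806  225.2659]]
```

View pics/wrist4.png

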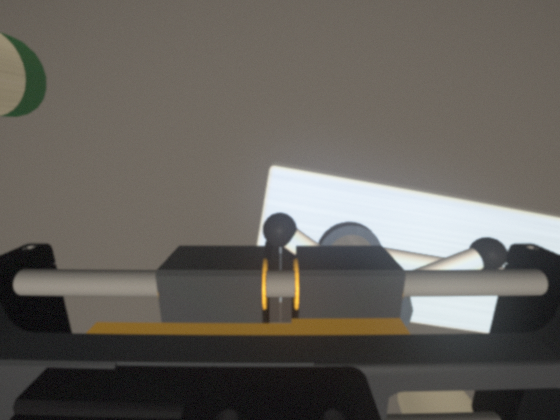

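The ball is at (279,229). It should be at (287,225) when shut, so the valve is nearly there. Small steps from here until the force rises.

Request:
{"method": "servo_tool", "body": {"series": [{"travel": [0.002, 0.001, 0], "angular": [0, 0, 0]}, {"travel": [0.002, 0.001, 0], "angular": [0, 0, 0]}, {"travel": [0.001, 0.001, 0], "angular": [0, 0, 0]}]}}

```text
time: 4.8
position: [0.591, 0.1913, 0.091]
tool_rot: [-3.119, -0.366, 0.007]
ft_force: [-9.2, 1.0, 3.2]
grip_width: 0.005
```

Request:
{"method": "servo_tool", "body": {"series": [{"travel": [0.001, 0.0005, 0], "angular": [0, 0, 0]}, {"travel": [0.001, 0.0005, 0], "angular": [0, 0, 0]}]}}

```text
time: 5.0
position: [0.5913, 0.1913, 0.0909]
tool_rot: [-3.119, -0.367, 0.012]
ft_force: [-13.0, 0.1, 5.5]
grip_width: 0.002
```

Request:
{"method": "servo_tool", "body": {"series": [{"travel": [0.001, 0.0005, 0], "angular": [0, 0, 0]}, {"travel": [0.001, 0.0005, 0], "angular": [0, 0, 0]}]}}

```text
time: 5.2
position: [0.5916, 0.1912, 0.0907]
tool_rot: [-3.119, -0.368, 0.018]
ft_force: [-16.2, 0.8, 8.7]
grip_width: 0.004
```

The force climbed to 16 N with no further motion, so that's the hard stop. Back off, lift and check.

Request:
{"method": "servo_tool", "body": {"series": [{"travel": [-0.006, -0.003, 0], "angular": [0, 0, 0]}, {"travel": [-0.02, -0.005, 0], "angular": [0, 0, 0]}, {"travel": [0, 0, -0.04], "angular": [0, 0, 0]}, {"travel": [0, 0, -0.05], "angular": [0, 0, 0]}, {"travel": [0, 0, -0.05], "angular": [0, 0, 0]}]}}

```text
time: 5.7
position: [0.5708, 0.1911, 0.2332]
tool_rot: [3.12, 0.365, 0.003]
ft_force: [1.4, -0.2, 0.8]
grip_width: 0.007
```

```bash
python3 - <<'E'
from g import *
q=st();im=snap('wrist','wrist5');t=snap('top','top5')
print(proj('wrist',[[*(hub+.065*s(k)),.1] for k in(0,2.094,-2.094)]))
# start point for spout push
for al,r,o in[(.18,.115,.045),(.18,.115,.027)]:
    u=-cw(al) ; p=piv+r*s(al)-o*u; print(u,p)
p=piv+.115*s(.18)+.045*cw(.18)
way([(p[0],p[1],.24),(p[0],p[1],.163)],q)
E
```

```text
t 5.7 p [0.5708 0.1911 0.2332] F [ 1.3919 -0.2053  0.8343] j [ 0.2799  0.3067 -0.7898  1.557   0.2215  1.3683 -1.8688] w 0.007109806213743768
[[322.2599 267.6815]
 [395.9276 189.9424]
 [287.7975 170.4749]]
[ 0.2354 -0.9719] [ 0.4755 -0.0549]
[ 0.2354 -0.9719] [ 0.4798 -0.0724]
to [ 0.4755 -0.0549  0.24  ] d [-0.1494  0.2174 -0.007 ] len 0.264
to [ 0.4755 -0.0549  0.163 ] d [-0.0002 -0.      0.077 ] len 0.077
```

View pics/wrist5.png

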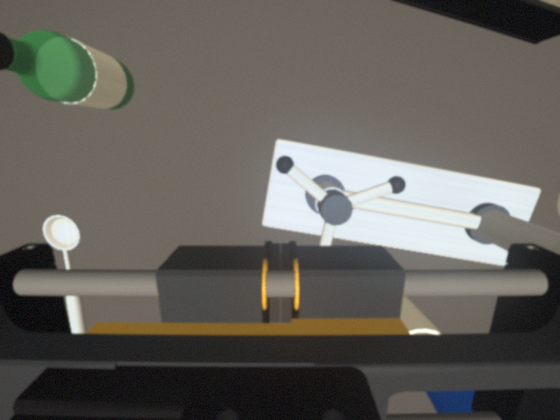

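The balls are at (285,164) and (397,185). Shut positions were predicted at (288,170) and (396,190), which is the same orientation within 0.5°, so the valve is shut. Next, go to the spout's left side.

Request:
{"method": "servo_tool", "body": {"series": [{"travel": [-0.025, 0.036, -0.002], "angular": [0, 0, 0]}, {"travel": [-0.025, 0.036, -0.002], "angular": [0, 0, 0]}, {"travel": [-0.025, 0.036, -0.002], "angular": [0, 0, 0]}, {"travel": [-0.025, 0.036, -0.001], "angular": [0, 0, 0]}, {"travel": [-0.025, 0.036, 0], "angular": [0, 0, 0]}]}}

```text
time: 6.3
position: [0.4903, -0.0147, 0.2388]
tool_rot: [3.119, 0.365, 0.005]
ft_force: [0.3, -1.2, -0.3]
grip_width: 0.005
```

Request:
{"method": "servo_tool", "body": {"series": [{"travel": [-0.024, 0.037, 0], "angular": [0, 0, 0]}, {"travel": [0, 0, 0], "angular": [0, 0, 0]}]}}

```text
time: 6.5
position: [0.4741, -0.0619, 0.2384]
tool_rot: [3.118, 0.347, 0.001]
ft_force: [0.0, -1.0, -0.2]
grip_width: 0.006
```

```bash
python3 - <<'E'
from g import *
q=st();snap('top','top6');snap('side','side6')
p=piv+.115*s(.18)+.045*cw(.18)
way([(p[0],p[1],.24),(p[0],p[1],.163)],q)
E
```

```text
t 6.5 p [ 0.4741 -0.0619  0.2384] F [ 0.007  -0.966  -0.1954] j [ 0.7113 -0.0323 -0.6209  1.8355 -0.0146  1.3309 -1.2549] w 0.0060050895964667474
to [ 0.4755 -0.0549  0.24  ] d [ 0.003  -0.0065 -0.0016] len 0.007
to [ 0.4755 -0.0549  0.163 ] d [ 0.     -0.0004  0.077 ] len 0.077
```

View pics/top6.png

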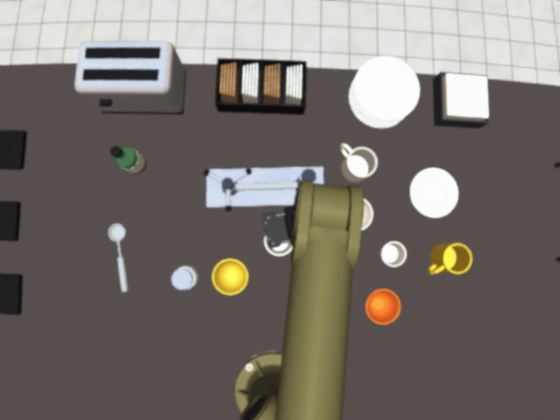

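View pics/side6.png

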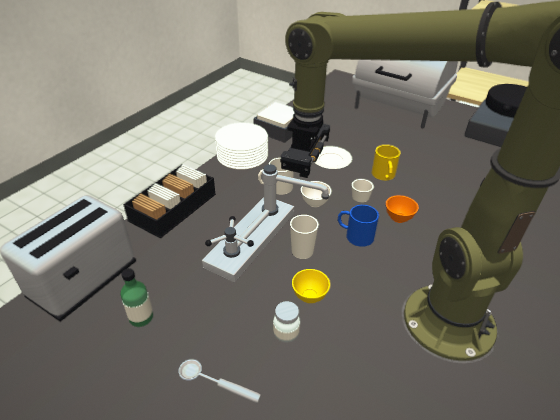

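Both views show the valve shut: spoke 0 points to the front, with its ball at (228,208) in the top view. Descend beside the spout tube.

Request:
{"method": "servo_tool", "body": {"series": [{"travel": [0.003, -0.007, 0], "angular": [0, 0, 0]}, {"travel": [0, 0, 0.025], "angular": [0, 0, 0]}, {"travel": [0, 0, 0.025], "angular": [0, 0, 0]}, {"travel": [0, 0, 0.025], "angular": [0, 0, 0]}]}}

```text
time: 7.0
position: [0.4777, -0.0442, 0.1628]
tool_rot: [-3.12, -0.371, -0.003]
ft_force: [1.1, 0.2, -0.4]
grip_width: 0.002
```

```bash
python3 - <<'E'
from g import *
q=st();W=[]
for a in np.arange(.18,1.95,.15):
    p=piv+.115*s(a)+.022*cw(a);W.append((p[0],p[1],.163))
way(W,q)
E
```

```text
t 7.0 p [ 0.4777 -0.0442  0.1628] F [ 1.0816  0.1834 -0.4024] j [ 0.6837  0.0367 -0.6527  1.9343  0.0238  1.1765 -1.3117] w 0.0024421744958866825
to [ 0.481  -0.0773  0.163 ] d [-0.0046  0.0329 -0.0002] len 0.033
to [ 0.4831 -0.0947  0.163 ] d [-0.002   0.0174  0.    ] len 0.018
to [ 0.4879 -0.1116  0.163 ] d [0.0006 0.0175 0.    ] len 0.018
to [ 0.4951 -0.1276  0.163 ] d [0.0033 0.0172 0.    ] len 0.018
to [ 0.5046 -0.1423  0.163 ] d [0.0058 0.0166 0.    ] len 0.018
to [ 0.5162 -0.1555  0.163 ] d [0.0082 0.0155 0.    ] len 0.018
to [ 0.5297 -0.1667  0.163 ] d [0.0104 0.0141 0.    ] len 0.018
to [ 0.5446 -0.1759  0.163 ] d [0.0124 0.0124 0.    ] len 0.018
to [ 0.5608 -0.1827  0.163 ] d [0.0141 0.0104 0.    ] len 0.018
to [ 0.5778 -0.1869  0.163 ] d [0.0155 0.0082 0.    ] len 0.018
to [ 0.5953 -0.1887  0.163 ] d [0.0166 0.0058 0.    ] len 0.018
to [ 0.6128 -0.1877  0.163 ] d [0.0172 0.0032 0.    ] len 0.018
```

Request:
{"method": "servo_tool", "body": {"series": [{"travel": [-0.002, 0.014, 0], "angular": [0, 0, 0]}, {"travel": [-0.002, 0.01, 0], "angular": [0, 0, 0]}, {"travel": [-0.001, 0.009, 0], "angular": [0, 0, 0]}, {"travel": [-0.001, 0.009, 0], "angular": [0, 0, 0]}, {"travel": [-0.001, 0.009, 0], "angular": [0, 0, 0]}]}}

```text
time: 7.5
position: [0.4827, -0.0983, 0.1644]
tool_rot: [-3.12, -0.365, -0.004]
ft_force: [-0.6, 2.3, -0.1]
grip_width: 0.005
```

Request:
{"method": "servo_tool", "body": {"series": [{"travel": [0.0005, 0.009, 0], "angular": [0, 0, 0]}, {"travel": [0.0005, 0.009, 0], "angular": [0, 0, 0]}, {"travel": [0.0015, 0.0085, 0], "angular": [0, 0, 0]}, {"travel": [0.0015, 0.0085, 0], "angular": [0, 0, 0]}, {"travel": [0.003, 0.008, 0], "angular": [0, 0, 0]}]}}

```text
time: 8.0
position: [0.4983, -0.139, 0.1631]
tool_rot: [-3.12, -0.365, 0.001]
ft_force: [0.0, 1.9, 0.3]
grip_width: 0.007
```

```bash
python3 - <<'E'
from g import *
q=st();W=[];snap('side','side7');snap('top','top7')
d=q['position'][:2]-piv;print('ang',np.arctan2(-d@ey,-d@ex)+np.arcsin(.022/np.linalg.norm(d)),np.linalg.norm(d))
for a in np.arange(.78,1.95,.15):
    p=piv+.115*s(a)+.022*cw(a);W.append((p[0],p[1],.163))
way(W,q)
E
```

```text
t 8.0 p [ 0.4983 -0.139   0.1631] F [0.0086 1.9119 0.2589] j [ 0.7594  0.1239 -0.5729  1.8514  0.0724  1.1876 -1.1754] w 0.007170399249173044
ang 0.7210448881355926 0.12024774157687773
to [ 0.5046 -0.1423  0.163 ] d [0.0054 0.0047 0.0001] len 0.007
to [ 0.5162 -0.1555  0.163 ] d [ 0.0083  0.0155 -0.    ] len 0.018
to [ 0.5297 -0.1667  0.163 ] d [ 0.0105  0.0141 -0.    ] len 0.018
to [ 0.5446 -0.1759  0.163 ] d [ 0.0125  0.0123 -0.    ] len 0.018
to [ 0.5608 -0.1827  0.163 ] d [ 0.0142  0.0103 -0.    ] len 0.018
to [ 0.5778 -0.1869  0.163 ] d [ 0.0156  0.0081 -0.    ] len 0.018
to [ 0.5953 -0.1887  0.163 ] d [ 0.0166  0.0057 -0.    ] len 0.018
to [ 0.6128 -0.1877  0.163 ] d [ 0.0173  0.0031 -0.    ] len 0.018
```

View pics/side7.png

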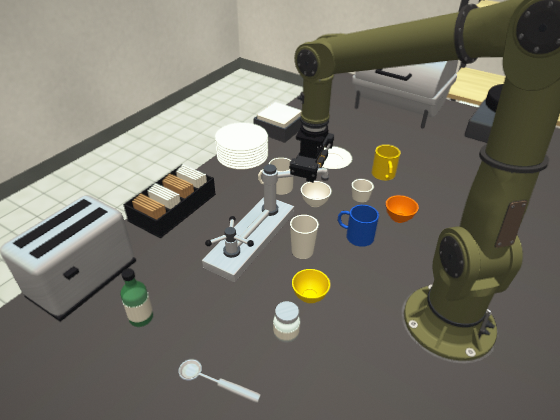

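The side view shows the spout turning with the fingers and all the vessels where they were. Carry on.

Request:
{"method": "servo_tool", "body": {"series": [{"travel": [0.005, 0.005, 0], "angular": [0, 0, 0]}, {"travel": [0.004, 0.008, 0], "angular": [0, 0, 0]}, {"travel": [0.004, 0.008, 0], "angular": [0, 0, 0]}, {"travel": [0.005, 0.007, 0], "angular": [0, 0, 0]}, {"travel": [0.005, 0.007, 0], "angular": [0, 0, 0]}]}}

```text
time: 8.6
position: [0.5295, -0.1673, 0.1633]
tool_rot: [-3.12, -0.365, -0.0]
ft_force: [-1.5, 2.4, -0.5]
grip_width: 0.003
```

Request:
{"method": "servo_tool", "body": {"series": [{"travel": [0.006, 0.006, 0], "angular": [0, 0, 0]}, {"travel": [0.006, 0.006, 0], "angular": [0, 0, 0]}, {"travel": [0.007, 0.005, 0], "angular": [0, 0, 0]}, {"travel": [0.007, 0.005, 0], "angular": [0, 0, 0]}, {"travel": [0.008, 0.004, 0], "angular": [0, 0, 0]}]}}

```text
time: 9.1
position: [0.5683, -0.1849, 0.1632]
tool_rot: [3.12, 0.364, -0.001]
ft_force: [-2.1, 1.6, 0.1]
grip_width: 0.004
```

Request:
{"method": "servo_tool", "body": {"series": [{"travel": [0.007, 0.004, 0], "angular": [0, 0, 0]}, {"travel": [0.007, 0.003, 0], "angular": [0, 0, 0]}]}}

```text
time: 9.3
position: [0.5837, -0.1884, 0.1633]
tool_rot: [3.12, 0.364, -0.0]
ft_force: [-1.9, 1.2, 0.1]
grip_width: 0.002
```

```bash
python3 - <<'E'
from g import *
q=st();W=[];snap('side','side8');snap('top','top8');snap('wrist','wrist8')
d=q['position'][:2]-piv;print('ang',np.arctan2(-d@ey,-d@ex)+np.arcsin(.019/np.linalg.norm(d)),np.linalg.norm(d))
for a in (1.7,1.8,1.89):
    p=piv+.115*s(a)+.0185*cw(a);W.append((p[0],p[1],.163))
way(W,q)
E
```

```text
t 9.3 p [ 0.5837 -0.1884  0.1633] F [-1.8794  1.1785  0.0969] j [ 0.7115  0.3335 -0.5401  1.6222  0.1796  1.2358 -1.2018] w 0.002181536760801814
ang 1.5541303256997727 0.1176995709337464
to [ 0.6011 -0.188   0.163 ] d [0.017  0.0036 0.0003] len 0.017
to [ 0.6127 -0.1871  0.163 ] d [ 0.0115  0.0018 -0.    ] len 0.012
to [ 0.623  -0.1853  0.163 ] d [ 0.0105  0.0006 -0.    ] len 0.01
```

View pics/top8.png

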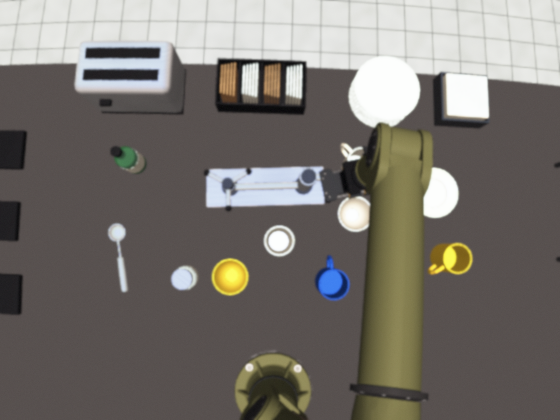

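View pics/wrist8.png

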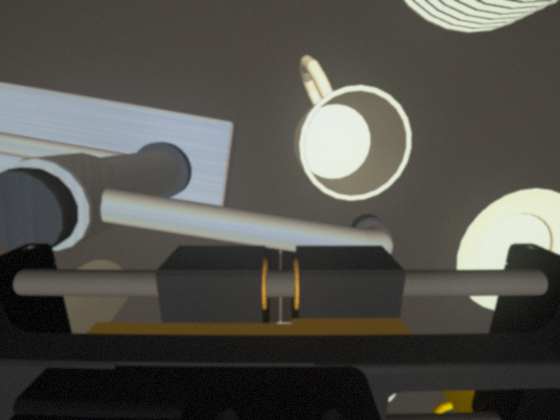

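View pics/side8.png

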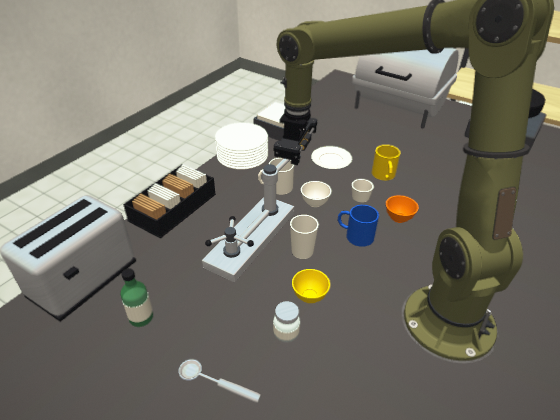

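The wrist view is useful here: mug rim centre about (356,142), spout end about (375,235), angle about 1.55. I'll cross-check the mug from this view and then push to about 1.85.

```bash
python3 - <<'E'
from g import *
m=plane('wrist',[(356,142)],.095)[0];e=plane('wrist',[(376,233)],.168)[0]
for n,x in(('mug',m),('end',e)):
    d=x[:2]-piv;print(n,x,np.arctan2(-d@ey,-d@ex),np.linalg.norm(d))
print(proj('wrist',[[*piv,.198]]))
E
```

```text
mug [ 0.6621 -0.2272  0.095 ] 1.9048020894989248 0.1682994878439532
end [ 0.6166 -0.2331  0.168 ] 1.6287075947251561 0.16262228075507712
[[ 21.5512 213.2948]]
```

Request:
{"method": "servo_tool", "body": {"series": [{"travel": [0.006, 0.0015, 0], "angular": [0, 0, 0]}, {"travel": [0.006, 0.001, 0], "angular": [0, 0, 0]}, {"travel": [0.006, 0.001, 0], "angular": [0, 0, 0]}, {"travel": [0.006, 0.001, 0], "angular": [0, 0, 0]}, {"travel": [0.004, 0.001, 0], "angular": [0, 0, 0]}]}}

```text
time: 9.95
position: [0.6122, -0.1864, 0.1633]
tool_rot: [-3.12, -0.366, 0.0]
ft_force: [-1.5, 0.8, 0.8]
grip_width: 0.001
```

```bash
python3 - <<'E'
from g import *
q=st();im=snap('wrist','wrist9')
d=q['position'][:2]-piv;print('ang',np.arctan2(-d@ey,-d@ex)+np.arcsin(.0185/np.linalg.norm(d)),np.linalg.norm(d))
for a in (1.8,1.89):
    p=piv+.115*s(a)+.0185*cw(a);way([(p[0],p[1],.163)],q)
E
```

```text
t 9.95 p [ 0.6122 -0.1864  0.1633] F [-1.5125  0.8346  0.7716] j [ 0.6754  0.3901 -0.5363  1.5527  0.2054  1.2556 -1.2292] w 0.0011656366620272408
ang 1.7973294950015444 0.11571542373323769
to [ 0.6127 -0.1871  0.163 ] d [0.0003 0.0008 0.0003] len 0.001
to [ 0.623  -0.1853  0.163 ] d [0.0108 0.0014 0.0003] len 0.011
```

View pics/wrist9.png

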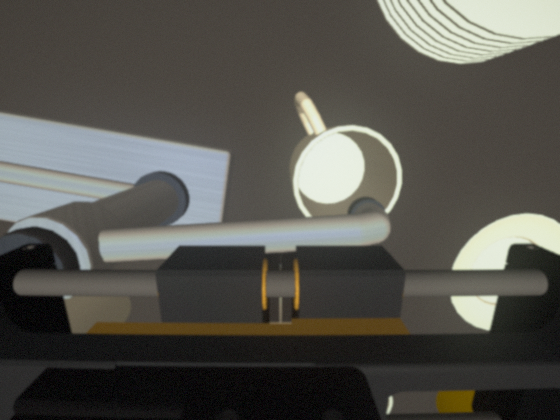

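```bash
python3 - <<'E'
from g import *
a,b=plane('wrist',[(115,245),(340,232)],.168);d=(b-a)[:2];print(a,b,'axis ang',np.arctan2(-d@ey,-d@ex))
n=np.array([d[1],-d[0]])/np.linalg.norm(d);print('pivot off axis',(piv-a[:2])@n)
m=plane('wrist',[(348,171)],.095)[0];dd=m[:2]-piv;print('mug',m,np.arctan2(-dd@ey,-dd@ex),np.linalg.norm(dd))
m2=np.array([.661,-.2285]);
for al in(1.8,1.85,1.9):
    o=[*(piv+.17*s(al)),.136];print(al,o,proj('wrist',[o]))
E
```

```text
[ 0.606  -0.0953  0.168 ] [ 0.6416 -0.2121  0.168 ] axis ang 1.8091900776604102
pivot off axis 0.0007972324782765713
mug [ 0.669  -0.2254  0.095 ] 1.9463732934651172 0.16947190219957411
1.8 [np.float64(0.6459946106940178), np.float64(-0.23464789237273467), 0.136] [[365.7249 217.1764]]
1.85 [np.float64(0.6540835031663691), np.float64(-0.23204039627523548), 0.136] [[365.7201 204.3157]]
1.9 [np.float64(0.6620319661406072), np.float64(-0.22903188274279138), 0.136] [[365.0278 191.2085]]
```

The spout is now at 1.80 to 1.81. The mug sits at 1.89 (top view) and 1.905 (wrist view). I'll push on to about 1.89, then back away for a clear check.

Request:
{"method": "servo_tool", "body": {"series": [{"travel": [0.004, 0, 0], "angular": [0, 0, 0]}, {"travel": [0.004, 0, 0], "angular": [0, 0, 0]}, {"travel": [0.003, 0, 0], "angular": [0, 0, 0]}, {"travel": [0, 0, 0], "angular": [0, 0, 0]}]}}

```text
time: 10.4
position: [0.6228, -0.1842, 0.1633]
tool_rot: [3.12, 0.365, 0.001]
ft_force: [0.1, 0.6, -0.5]
grip_width: 0.007
```

Request:
{"method": "servo_tool", "body": {"series": [{"travel": [-0.01, 0, 0], "angular": [0, 0, 0]}, {"travel": [-0.025, 0, 0], "angular": [0, 0, 0]}, {"travel": [-0.025, 0, 0], "angular": [0, 0, 0]}, {"travel": [0, 0, -0.03], "angular": [0, 0, 0]}, {"travel": [0, 0, -0.03], "angular": [0, 0, 0]}]}}

```text
time: 10.9
position: [0.5619, -0.1993, 0.2233]
tool_rot: [3.12, 0.362, -0.003]
ft_force: [0.5, 0.9, 1.4]
grip_width: 0.005
```

```bash
python3 - <<'E'
from g import *
q=st();snap('wrist','wrist10');snap('top','top10');snap('side','side10')
E
```

```text
t 10.9 p [ 0.5619 -0.1993  0.2233] F [0.4658 0.8756 1.4083] j [ 0.7564  0.2556 -0.5456  1.5885  0.1363  1.337  -1.1466] w 0.005312749730564163
```

View pics/wrist10.png

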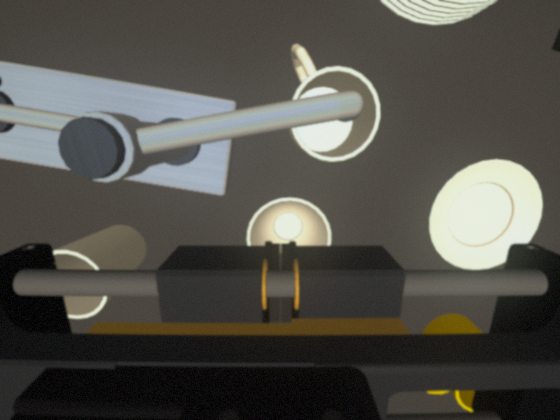

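View pics/top10.png

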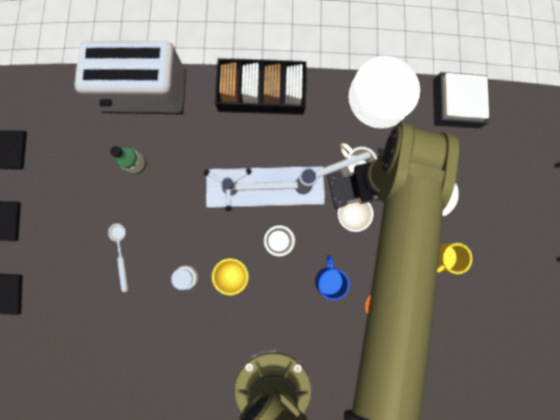

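The spout is over the mug. I'll move the arm out of the top camera's way and measure precisely.

Request:
{"method": "servo_tool", "body": {"series": [{"travel": [-0.02, 0.035, -0.02], "angular": [0, 0, 0]}, {"travel": [-0.02, 0.04, -0.01], "angular": [0, 0, 0]}, {"travel": [-0.02, 0.04, 0], "angular": [0, 0, 0]}, {"travel": [-0.02, 0.04, 0], "angular": [0, 0, 0]}, {"travel": [-0.02, 0.04, 0], "angular": [0, 0, 0]}]}}

```text
time: 11.55
position: [0.5103, -0.4128, 0.2525]
tool_rot: [3.12, 0.365, -0.001]
ft_force: [0.2, -0.8, -0.3]
grip_width: 0.003
```

Request:
{"method": "servo_tool", "body": {"series": [{"travel": [-0.03, 0.035, 0], "angular": [0, 0, 0]}, {"travel": [-0.03, 0.035, 0], "angular": [0, 0, 0]}, {"travel": [-0.03, 0.035, 0], "angular": [0, 0, 0]}, {"travel": [0, 0, 0], "angular": [0, 0, 0]}]}}

```text
time: 11.95
position: [0.4402, -0.5424, 0.2509]
tool_rot: [3.12, 0.344, -0.01]
ft_force: [-0.9, -1.0, -0.8]
grip_width: 0.006
```

```bash
python3 - <<'E'
from g import *
q=st();t=snap('top','top11');s_=snap('side','side11')
a=t[130:215,280:400,::-1];b=s_[140:220,245:345,::-1]
cv2.imwrite('pics/ct11.png',cv2.resize(a,None,fx=6,fy=6,interpolation=cv2.INTER_CUBIC))
cv2.imwrite('pics/cs11.png',cv2.resize(b,None,fx=6,fy=6,interpolation=cv2.INTER_CUBIC))
E
```

```text
t 11.95 p [ 0.4402 -0.5424  0.2509] F [-0.8998 -0.966  -0.7528] j [ 1.099   0.4438 -0.3619  1.2746  0.16    1.4522 -0.6008] w 0.006443278756896942
```

View pics/ct11.png

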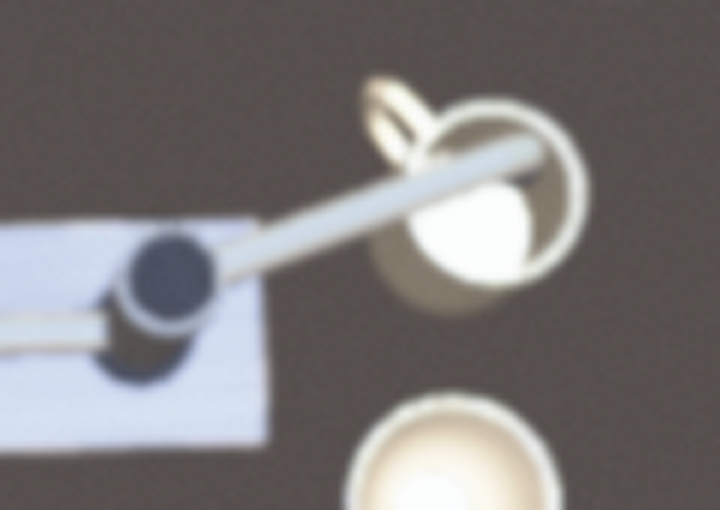

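View pics/cs11.png

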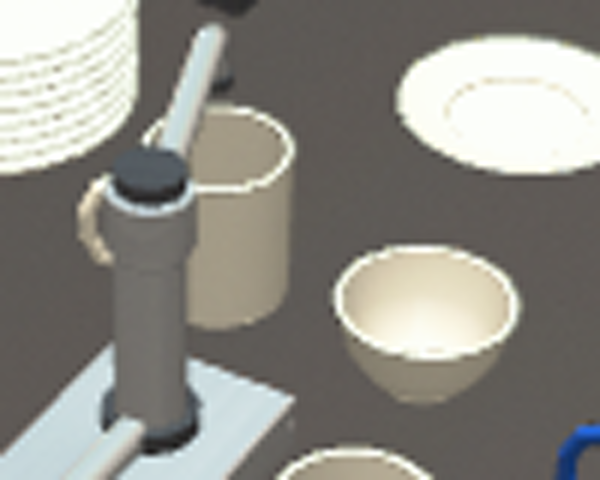

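View pics/top11.png

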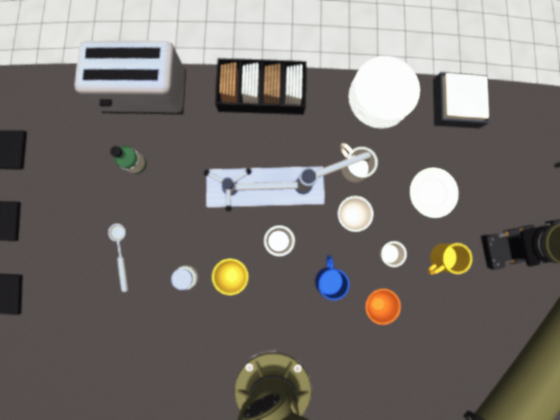

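```bash
python3 - <<'E'
from g import *
f=lambda u,v:((u+.5)/6-.5+280,(v+.5)/6-.5+130)
g=lambda u,v:((u+.5)/6-.5+245,(v+.5)/6-.5+140)
m=plane('top',[f(498,192)],.095)[0]
a,b=plane('top',[f(230,264),f(520,156)],.168);d=(b-a)[:2]
P=plane('top',[f(173,277)],.198)[0][:2]
al=np.arctan2(-d@ey,-d@ex);n=np.array([d[1],-d[0]])/np.linalg.norm(d)
print('spout ang',al,'pivot',P,'off',(P-a[:2])@n)
o=P+.17*s(al);print('outlet',o,'mug',m,'err',o-m[:2])
dm=m[:2]-P;print('mug ang',np.arctan2(-dm@ey,-dm@ex),np.linalg.norm(dm))
o2=plane('side',[g(222,84)],.136)[0];ms=plane('side',[g(219,149)],.095)[0];print('side outlet',o2,'side mug',ms,'diff',o2[:2]-ms[:2])
E
```

```text
spout ang 1.905786509003029 pivot [ 0.5976 -0.0717] off 0.0005344194866762162
outlet [ 0.6626 -0.2288] mug [ 0.6609 -0.231   0.095 ] err [0.0017 0.0022]
mug ang 1.8915814901362362 0.17141769687066308
side outlet [ 0.66   -0.2272  0.136 ] side mug [ 0.6596 -0.2246  0.095 ] diff [ 0.0004 -0.0025]
```

The outlet is within about 3 mm of the mug's centre in both views, the valve is still shut and nothing else moved. Handing in.

```bash
python3 -c "
from g import *
st();print(ctrl.close_job())"
```

```text
t 12.05 p [ 0.4462 -0.5354  0.2517] F [1.1256 0.321  0.6011] j [ 1.0943  0.4414 -0.3687  1.2772  0.1556  1.4527 -0.6023] w 0.008314568093422934
the job is handed in; nothing more can be done
None
```

The valve is shut and the spout's outlet is over the middle of the mug. I handed the job in at about 12 s of the 61 s allowed.

- **Valve:** I pushed spoke 2 clockwise with the closed fingertips from about 1.40 rad to the hard stop. There the force rose to about 18 N with no further motion. Afterwards the wrist camera put the spokes within about 0.5° of the shut position, and the top and side views showed spoke 0 pointing to the front.
- **Spout:** I then pushed it round from about 0.18 to about 1.90 rad and backed the arm away. In the last top view the outlet is about 3 mm from the mug's centre, and the side view puts it about 2.5 mm away.
- **Other items:** in the last top view, everything else stood where it was and the robot was touching nothing.
- **Check that disagreed:** one wrist-camera reading put the mug at 1.95 rad, with its rim partly hidden by the spout. I discarded it because the clear views agreed on 1.89 to 1.905.

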